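Shim the practice-eye platform level

TASK

The hinged platform that carries the practice eye sags at its free front edge. Push the taller of the two wooden wedges, thin end first, along the table into the gap under the middle of that edge until the platform sits level on it, and let go. Leave the low wedge where it lies.

Things in the scene. Friction and masses are not known exactly. Their poses are not given: they have to be found in the camera images.
- wedge: The taller wedge: beech, 140 mm long, 34 wide, 120 g, flat on the table. Origin: centre of its underside; x axis along its length to the thin end, z up. Nose (x = +70 mm) 3 mm thick, ramp up to 40 mm high at x = -10, then flat top to the blunt end at x = -70, where its upright sides, 34 mm apart, can be gripped from above. The flat is as high as the level platform's underside.
- low_wedge: The low wedge, too low for the job: beech, same outline from above (140 x 34 mm), but only 20 mm high at the blunt end. Origin and axes as for the taller wedge. Either wedge may lie on either side of the platform. A plain wooden block (100 mm long, no taper) is neither.
- gap (a point): Table point below the middle of the front edge of the platform (aluminium plate 150 x 150 x 10 mm hinged on a fixed stand; ball eye on a post 105 mm in). x axis: level, under the plate to the hinge (the way to push, wedge's x along it); z up. Edge's underside is 10 mm up sagging, 40 mm level; it lifts freely, 3 N at the edge. Clear below: 58 mm either side of the middle, 140 mm deep.
- plate (a point): Middle of the top of the platform's front edge, moving with the platform. Its z axis is square to the plate: tilted 0.2 rad (11.5 degrees) towards the front while it sags, vertical when level. Its x axis points to the hinge.
Things that resemble listed ones, but are neither listed nor needed, are in the scene too. What is shaped like the part that bears gap but green is not meant. Leave any pink look-alike of the wedge alone.

How it is judged:
By the outcome, as a careful person would: the job done as asked, in the order asked, and still so for the second after the job is handed in, with the robot touching nothing.
It also fails if it takes over 42 s, if anything falls off the work surface, if the arm or the gripper's body presses on something with over 40 N, if the wrist force passes 120 N, or if a joint passes its speed limit or range.

ROBOT

A 7-joint arm with a two-finger parallel gripper is mounted at the origin on the work surface. World frame = base frame: x ahead of the robot, y to its left, z up, the work surface at z = 0. Lengths are in m, angles in degrees, forces in N, time in s.
With the tool pointing down it reaches from about 0.425 to 0.875 m from the base axis. Payload 4.7 kg.
Tool frame: the origin (TCP) lies between the finger pads; the fingertips stand 19 mm ahead of it and the grasp point (between the pads) is the TCP; x points along the fingers, z is the direction in which the jaws open and shut, and the axes are right-handed (so a half turn about x gives the same grasp; the last joint's range is limited). The gripper opens to 87 mm and grips with 3 to 60 N. Pads are 19 mm wide; open, the fingers measure 117 mm over their backs; the gripper's body (75 mm by 190 mm) begins 51 mm behind the grasp point.
Start: joints at [-68.062, 18.392, -4.016, 83.108, 1.295, 78.541, -3.26], TCP at [0.234, 0.606, 0.242] pointing down, gripper open.
Joint ranges: [-163.93, 163.93], [-17.29, 119.83], [-79.2, 71.16], [3.27, 140.29], [-89.18, 269.18], [5.43, 117.66], [-154.24, 154.24]. Speed limits (degrees/s): [147.25, 147.25, 180, 180, 180, 180, 180].

INTERFACE

Orientations are given as [roll, pitch, yaw] about the fixed x, y, z axes, in that order (R = Rz(yaw) Ry(pitch) Rx(roll)).
In Python, from cell import monitor, read_camera, camera_model, env, regions_of gives the robot as it stands. The module is installed in compiled form; this text tells all that it offers.
- The arm moves only by the tool step_arm, never from a script. Its argument "deltas" is a list of rows, each a list of 5 numbers: the gripper's target within -1 to 1 (fully open at 1, half-way at 0, shut at -1), then the shift along the tool's x, y, z in m, then the turn about the tool's x in degrees. A call has 1 to 12 rows; each row is the pose to reach, as a shift and turn from the pose commanded when the call began, along the tool's axes at that moment; what a row does not reach only later rows make up. A row lasts 1/8 s, in which the tool goes at most 62.5 mm and 10.7 degrees, less where a joint would pass 70% of its speed; a pose out of reach is approached as far as the arm can. A call with a gripper value outside its range is refused whole. The fingers move at their own pace and stop on an object; "newtons" is the grip in N (left out, the last holds). Time passes only in rows, so rows that repeat a pose let the fingers close. It gives the time, the measured TCP pose, the force and the opening at its end, in the units of the state.
- monitor.get_obs(): the state, without advancing time (a new reading comes with each control period).
- read_camera(name): name is "scene" or "top"; returns (picture, depth): 420x560x3 uint8, red, green, blue; 420x560 float32, m along the optical axis (not along the pixel's ray), 0 where there is no reading.
- camera_model(name): a dict with "fx", "fy", "cx", "cy" (pixels), "k1" (the pictures are not rectified: a ray, as slopes to the right and down, at radius r is drawn at 1 + k1 r^2 times it, then the intrinsics apply), "xyz" and "attitude" of the camera in the world. Camera axes: x right, y down, z forward; pixel columns grow to the right and rows downward; lengths in m; the calibration is good to about 2 mm. A picture is of the moment at which its call begins. camera_model takes no time and is no camera call.
- env.sign_off(): hands the job in, once; it reports no verdict.
Trained networks look in the newest picture that a camera, given by its name, has taken for a name from the list of things; names that differ only in an ending like _2 or _b are one class to them, and where a whole thing is asked for, a point or a joint stands for the part that bears it (a point fixed in the world has none). Each returns a list of dicts, best first, with "p" (0 to 1); they miss things now and then, are a little off and sometimes report something else, mostly with a low value. They report only what shows in the picture. A call takes as long as a camera call. They do not tell look-alikes from the thing itself.
- regions_of(camera, thing): "pixels" (420x560 bool, what is visible of it) and "pixel" ([column, row] in pixels, amid what is visible of it).
The state is a dict: "time_s": time; "qpos": joint angles; "joint_velocities": joint speeds; "effort": joint torques, N m; "tool_pos": TCP position; "tool_rot": TCP orientation; "force": force on the tool from outside, world axes, zero at the start; "wrist_torque": the same for the moment, N m; "grip_width": finger opening in m.
Only numpy, scipy, OpenCV 4.12 (cv2) and the standard library are available. Lean on these libraries where they do the work, as an engineer would, in place of code of your own. Each camera call takes 0.05 s, during which the arm holds its last target. There are 200 camera calls.

## Working session

There is one attempt and no reset: what is moved stays moved. The work goes in short steps, Python scripts to look and compute and a tool call to move; the robot and the scene stay as the last step left them, time stands still between calls to the robot, and variables do not carry over. Pictures are saved under pics/ and viewed, about 8 in all and at most 12, crops included, and the job is handed in when it is done.

Besides the shell and the picture viewer there is one more tool, called after "Call:" by a JSON object that holds its "method" and its "body", one argument or row to a line. step_arm: Moves the arm, as the interface text tells. Its arguments: {"type":"object","properties":{"deltas":{"type":"array"},"newtons":{"type":"number"}},"required":["deltas"]}

```bash
mkdir -p pics; cat > h.py <<'E'
import numpy as np, cv2
from scipy.spatial.transform import Rotation as R
from cell import monitor, read_camera, camera_model, env, regions_of
def world(cam, depth, mask=None):
    m=camera_model(cam); K=np.array([[m['fx'],0,m['cx']],[0,m['fy'],m['cy']],[0,0,1.]])
    h,w=depth.shape; v,u=np.mgrid[:h,:w]
    p=cv2.undistortPoints(np.stack([u,v],-1).reshape(-1,1,2).astype(float),K,np.array([m['k1'],0,0,0.])).reshape(h,w,2)
    P=np.dstack([p[...,0]*depth,p[...,1]*depth,depth])
    a=m['attitude']; A=np.array(a,float)
    Rm=A if A.shape==(3,3) else R.from_euler('xyz',A,degrees=True).as_matrix()
    return P@Rm.T+np.array(m['xyz'])
E
python3 - <<'E'
from h import *
print(monitor.get_obs())
for c in('top','scene'):
    print(c,camera_model(c))
    im,d=read_camera(c); np.savez(f'{c}0.npz',im=im,d=d)
    cv2.imwrite(f'pics/{c}0.png',im[...,::-1]); W=world(c,d)
    for t in('wedge','low_wedge','gap','plate'):
        for r in regions_of(c,t):
            k=r['pixels']&(d>0); q=W[k]
            print(t,round(r['p'],2),np.round(r['pixel']),k.sum(),np.round(np.median(q,0),3) if len(q) else '',np.round(np.percentile(q[:,2],97),3) if len(q) else '', im[k].mean(0).round() if len(q) else '')
E
```

```text
{'time_s': 0.0, 'qpos': array([-68.06155454,  18.43736405,  -4.01480629,  83.17419418,
         1.29332905,  78.54104612,  -3.26042801]), 'joint_velocities': array([ 0.03788657, -0.02110382,  0.00436007,  0.02574054, -0.0491298 ,
       -0.03985411, -0.01765999]), 'effort': array([ 3.02434291e-04, -4.91294003e+01, -4.03856384e-01, -3.12529135e+01,
       -6.40573818e-02,  4.35344561e-02,  1.59770711e-04]), 'tool_pos': array([0.23417994, 0.60579808, 0.24048679]), 'tool_rot': array([-177.67617864,   89.89245357, -108.80633994]), 'force': array([-0.01930009,  0.06948483, -0.58434475]), 'wrist_torque': array([ 0.01893721, -0.03511072,  0.00628123]), 'grip_width': 0.08710862264422949}
top {'fx': 399.1335311961852, 'fy': 399.1335311961852, 'cx': 287.2872299978262, 'cy': 210.1244122336991, 'k1': -0.03588991916957561, 'xyz': array([ 0.32501786, -0.119644  ,  1.26039103]), 'attitude': array([-1.77254102e+02,  1.55818713e-01, -8.91251871e+01])}
wedge 0.79 [364. 272.] 530 [ 0.188 -0.353  0.033] 0.044 [110.  64.  74.]
wedge 0.61 [354. 181.] 586 [ 0.477 -0.325  0.029] 0.042 [101.  83.  62.]
low_w
[... 268 characters left out ...]
131. 133. 137.]
plate 0.61 [428. 240.] 2235 [ 0.305 -0.552  0.035] 0.076 [27. 83. 37.]
scene {'fx': 400.5289701295048, 'fy': 400.5289701295048, 'cx': 280.9101555408352, 'cy': 210.0506162777197, 'k1': 0.005414970699240904, 'xyz': array([0.95602969, 0.19627658, 1.06302835]), 'attitude': array([-1.47427405e+02,  1.40999441e-01,  1.20046984e+02])}
wedge 0.82 [258. 144.] 464 [ 0.195 -0.352  0.027] 0.043 [106.  64.  70.]
wedge 0.81 [214. 210.] 671 [ 0.479 -0.32   0.025] 0.042 [97. 79. 54.]
gap 0.78 [184. 145.] 2110 [ 0.348 -0.546  0.032] 0.095 [46. 80. 46.]
gap 0.75 [244. 313.] 3955 [ 0.722 -0.049  0.034] 0.062 [113. 112. 104.]
plate 0.56 [187. 143.] 1361 [ 0.322 -0.55   0.038] 0.117 [44. 83. 44.]
```

View pics/top0.png

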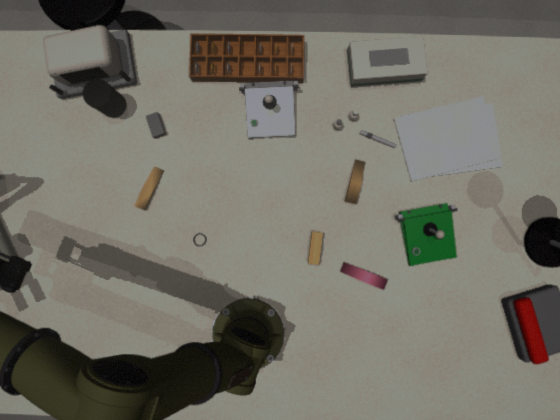

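View pics/scene0.png

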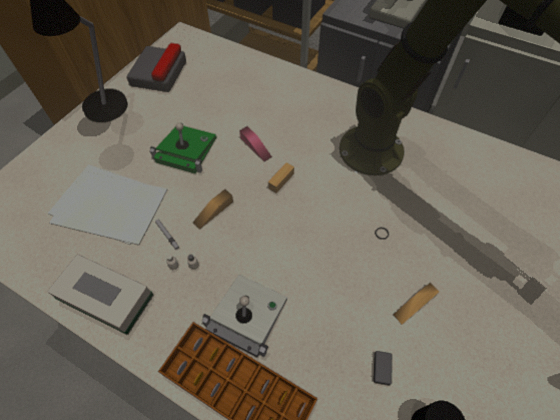

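```bash
python3 - <<'E'
from h import *
for c in('top','scene'):
    z=np.load(c+'0.npz'); W=world(c,z['d']); d=z['d']
    box=lambda a,b,e,f,lo,hi:(W[...,0]>a)&(W[...,0]<b)&(W[...,1]>e)&(W[...,1]<f)&(W[...,2]>lo)&(W[...,2]<hi)&(d>0)
    print(c,'table z',np.median(W[box(.35,.6,-.2,.2,-.02,.02)][:,2]))
    k=box(.38,.58,-.42,-.22,.009,.06); q=W[k]; 
    (cx,cy),s,a=cv2.minAreaRect(q[:,:2].astype(np.float32)*1000); print('wedge rect mm',cx,cy,s,a)
    cen=q[:,:2].mean(0); u=np.linalg.svd(q[:,:2]-cen,full_matrices=False)[2][0]
    t=(q[:,:2]-cen)@u; 
    if np.corrcoef(t,q[:,2])[0,1]>0: u=-u;t=-t
    print('dir to thin',u,np.degrees(np.arctan2(u[1],u[0])),cen,t.min(),t.max())
    for i in np.arange(-.08,.08,.01):
        m=(t>=i)&(t<i+.01); 
        if m.any(): print(round(i,2),m.sum(),np.round(q[m][:,2].max(),3),np.round(np.median(q[m][:,2]),3))
    k=box(.55,.85,-.2,.1,.008,.07); q=W[k]
    (cx,cy),s,a=cv2.minAreaRect(q[:,:2].astype(np.float32)*1000); print('plate rect',cx,cy,s,a)
    A=np.c_[q[:,:2],np.ones(len(q))]; w=np.ones(len(q),bool)
    for _ in range(6):
        co=np.linalg.lstsq(A[w],q[w,2],rcond=None)[0]; w=abs(A@co-q[:,2])<.004
    print('plane',co,w.sum(),'uphill deg',np.degrees(np.arctan2(co[1],co[0])),np.degrees(np.arctan(np.hypot(*co[:2]))))
    (cx,cy),s,a=cv2.minAreaRect(q[w][:,:2].astype(np.float32)*1000); print('plate rect in',cx,cy,s,a)
    print(cv2.boxPoints(((cx,cy),s,a)))
E
```

```text
top table z -0.0007927517429857645
wedge rect mm 475.98876953125 -326.8075256347656 (35.37545394897461, 134.20201110839844) 75.94888305664062
dir to thin [ 0.96794366 -0.25116741] -14.546604390034814 [ 0.46823373 -0.32350995] -0.058895660110178466 0.07534421166018056
-0.06 42 0.044 0.038
-0.05 40 0.042 0.039
-0.04 40 0.044 0.039
-0.03 38 0.042 0.038
-0.02 41 0.044 0.038
-0.01 38 0.044 0.039
-0.0 37 0.045 0.038
0.01 39 0.037 0.033
0.02 34 0.032 0.027
0.03 33 0.028 0.023
0.04 30 0.023 0.019
0.05 33 0.021 0.014
0.06 16 0.015 0.012
0.07 4 0.012 0.01
plate rect 705.6134643554688 -29.635818481445312 (259.0217590332031, 288.47637939453125) 89.99854278564453
plane [ 0.07082976 -0.00575617 -0.01820948] 1182 uphill deg -4.646083719891139 4.064792327310198
plate rect in 730.488037109375 -28.2076416015625 (258.4454650878906, 237.05677795410156) 89.3631362915039
[[ 610.53064 -156.10493]
 [ 847.57275 -158.73985]
 [ 850.44543   99.68965]
 [ 613.4033   102.32457]]
scene table z 0.00019307114729194552
wedge rect mm 480.377685546875 -325.9256591796875 (38.4625358581543, 134.6188507080078) 75.906379699
[... 151 characters left out ...]

-0.06 40 0.044 0.039
-0.05 44 0.046 0.039
-0.04 45 0.044 0.039
-0.03 47 0.044 0.039
-0.02 41 0.044 0.039
-0.01 49 0.044 0.039
-0.0 51 0.044 0.035
0.01 49 0.037 0.031
0.02 45 0.033 0.027
0.03 40 0.029 0.023
0.04 41 0.023 0.017
0.05 34 0.018 0.014
0.06 19 0.016 0.011
0.07 1 0.009 0.009
plate rect 739.0427856445312 -43.682037353515625 (239.50177001953125, 276.9276123046875) 3.9664955139160156
plane [0.02677215 0.0154608  0.01380099] 1432 uphill deg 30.006249821114412 1.7707784782106377
plate rect in 738.8807373046875 -28.601165771484375 (255.47280883789062, 221.48265075683594) 89.82476806640625
[[ 627.7492  -155.99829]
 [ 849.2309  -156.67566]
 [ 850.01227   98.79596]
 [ 628.5306    99.47333]]
```

The top view shows the grey platform at (270,110) with its hinge at the far side, and a green decoy at (428,235). The tall wedge is at (355,181), the low wedge at (149,188), a plain block at (316,247) and the pink look-alike at (364,275). Next I'll refine the plate pose.

```bash
cat >> h.py <<'E'
def plate(c,im,d,r):
    W=world(c,d); k=cv2.erode(r['pixels'].astype(np.uint8),np.ones((2,2)))>0; k&=(d>0); q=W[k]; q=q[(q[:,2]<.07)&(q[:,2]>.008)]
    w=abs(q[:,2]-.035)<.03
    A=np.c_[q[:,:2],np.ones(len(q))]
    for _ in range(15):
        co=np.linalg.lstsq(A[w],q[w,2],rcond=None)[0]; e=abs(A@co-q[:,2]); w=e<max(.004,np.percentile(e,60))
    w=e<.005
    rc=cv2.minAreaRect(q[w][:,:2].astype(np.float32)*1000)
    print(c,'tilt',np.degrees(np.arctan(np.hypot(*co[:2]))),'uphill',np.degrees(np.arctan2(co[1],co[0])),w.sum(),len(q)); print(rc); B=cv2.boxPoints(rc); print(np.round(B,1),(B/1000)@co[:2]+co[2])
    p=q[w]; 
    for lo in np.arange(-.13,.03,.012):
        m=(p[:,1]>lo)&(p[:,1]<lo+.012)
        if m.sum()>5: print(round(lo,3),m.sum(),np.round([p[m,0].min(),p[m,0].max()],4),end=' ')
    for lo in np.arange(.6,.8,.02):
        m=(p[:,0]>lo)&(p[:,0]<lo+.02)
        if m.sum()>5: print('x',round(lo,3),m.sum(),np.round([p[m,1].min(),p[m,1].max()],4),end=' ')
    print()
E
python3 - <<'E'
from h import *
for c in('top','scene'):
    im,d=read_camera(c)
    for r in regions_of(c,'gap'):
        if im[r['pixels']].mean(0)[0]>90: plate(c,im,d,r)
E
```

```text
top tilt 11.017624842306603 uphill 2.9342049736987126 2106 2567
((696.414306640625, -55.07373046875), (162.35247802734375, 182.95718383789062), 3.0535757541656494)
[[ 610.5   32. ]
 [ 620.2 -150.7]
 [ 782.3 -142.1]
 [ 772.6   40.6]] [0.01921164 0.01928586 0.05089574 0.05082153]
-0.13 191 [0.6208 0.7815] -0.118 183 [0.6205 0.7684] -0.106 175 [0.6238 0.765 ] -0.094 170 [0.6229 0.7643] -0.082 161 [0.6195 0.7656] -0.07 159 [0.6181 0.7653] -0.058 144 [0.6166 0.7653] -0.046 155 [0.6165 0.7611] -0.034 181 [0.616  0.7609] -0.022 150 [0.6139 0.7619] -0.01 150 [0.6126 0.7604] 0.002 172 [0.6123 0.7601] 0.014 47 [0.6821 0.77  ] 0.026 22 [0.7541 0.7733] x 0.6 47 [-0.0732  0.0089] x 0.62 282 [-0.1328  0.0117] x 0.64 271 [-0.1325  0.0121] x 0.66 285 [-0.1322  0.0123] x 0.68 302 [-0.1318  0.0153] x 0.7 253 [-0.1284  0.0154] x 0.72 231 [-0.1281  0.0184] x 0.74 320 [-0.1277  0.0398] x 0.76 111 [-0.1428  0.0371] 
scene tilt 11.276827584017154 uphill 4.025636687919159 2587 3651
((702.5987548828125, -54.615257263183594), (160.11073303222656, 181.21514892578125), 4.511677265167236)
[[ 615.7   29.4]
 [ 629
[... 1188 characters left out ...]
7382965088)
[[ 618.4   14.3]
 [ 627.4 -131.5]
 [ 772.6 -122.6]
 [ 763.6   23.2]] [0.02105289 0.02082215 0.05017311 0.05040385]
-0.13 123 [0.63   0.7692] -0.118 227 [0.6283 0.7715] -0.106 226 [0.6273 0.7707] -0.094 191 [0.6281 0.7702] -0.082 158 [0.6276 0.7689] -0.07 157 [0.6254 0.7685] -0.058 175 [0.6236 0.7678] -0.046 195 [0.6225 0.7675] -0.034 230 [0.6209 0.7663] -0.022 221 [0.6206 0.7651] -0.01 203 [0.6208 0.7648] 0.002 235 [0.6211 0.7636] 0.014 99 [0.6362 0.7615] x 0.62 262 [-0.1281  0.0148] x 0.64 318 [-0.1292  0.016 ] x 0.66 313 [-0.1254  0.0176] x 0.68 311 [-0.125  0.019] x 0.7 306 [-0.1251  0.0198] x 0.72 342 [-0.125   0.0213] x 0.74 422 [-0.1233  0.0227] x 0.76 166 [-0.1216  0.0153]
```

```bash
cat > plan.py <<'E'
from h import *
def rel(tgt,yaw):
    "shift in tool axes + turn about tool x so that tool z lies along direction yaw+90 (mod 180)"
    o=monitor.get_obs(); T=R.from_euler('xyz',o['tool_rot'],degrees=True).as_matrix()
    s=T.T@(np.array(tgt)-o['tool_pos'])
    a=np.radians(yaw+90); zt=T.T@np.array([np.cos(a),np.sin(a),0])
    ang=np.degrees(np.arctan2(-zt[1],zt[2])); ang=(ang+90)%180-90
    print('tcp',o['tool_pos'].round(4),'axes',T.round(3).tolist(),'q7',o['qpos'][6].round(1),'shift',s.round(4),'turn',ang.round(2))
E
python3 - <<'E'
from plan import *
u=np.radians(-14.2); g=np.array([.481,-.3248])-.057*np.array([np.cos(u),np.sin(u)])
print(g); rel([*g,.10],-14.2)
E
```

```text
[ 0.42574162 -0.31081748]
tcp [0.2344 0.6063 0.2416] axes [[0.0, -0.933, 0.361], [0.0, 0.361, 0.933], [-1.0, -0.0, 0.0]] q7 -3.3 shift [ 0.1416 -0.5091 -0.7865] turn -6.93
```

Call:
{"method": "step_arm", "body": {
  "deltas": [
    [1,0.04,-0.542,-0.387,-7],
    [1,0.04,-0.542,-0.387,-7],
    [1,0.04,-0.542,-0.387,-7],
    [1,0.04,-0.542,-0.387,-7],
    [1,0.04,-0.542,-0.387,-7],
    [1,0.04,-0.542,-0.387,-7],
    [1,0.04,-0.542,-0.387,-7],
    [1,0.04,-0.542,-0.387,-7],
    [1,0.04,-0.542,-0.387,-7],
    [1,0.04,-0.542,-0.387,-7],
    [1,0.04,-0.542,-0.387,-7],
    [1,0.04,-0.542,-0.387,-7]
  ]
}}

```text
time_s: 2.2
tool_pos: [0.6016, 0.045, 0.2014]
tool_rot: [-155.4, 89.9, -79.9]
force: [-1.2, 0.8, 0.3]
grip_width: 0.0869
```

```bash
python3 - <<'E'
from plan import *
rel([.4257,-.3108,.10],-14.2)
E
```

```text
tcp [0.6016 0.045  0.2014] axes [[0.0, -0.968, 0.251], [-0.002, 0.251, 0.968], [-1.0, -0.001, -0.002]] q7 72.9 shift [ 0.1022  0.081  -0.3883] turn -0.34
```

Call:
{"method": "step_arm", "body": {
  "deltas": [
    [1,0.1,0.081,-0.388,0],
    [1,0.1,0.081,-0.388,0],
    [1,0.1,0.081,-0.388,0],
    [1,0.1,0.081,-0.388,0],
    [1,0.1,0.081,-0.388,0],
    [1,0.1,0.081,-0.388,0],
    [1,0.1,0.081,-0.388,0],
    [1,0.1,0.081,-0.388,0],
    [1,0.1,0.081,-0.388,0]
  ]
}}

```text
time_s: 3.32
tool_pos: [0.4283, -0.3048, 0.1017]
tool_rot: [-22.5, 89.9, 53.4]
force: [-0.3, 0.7, -0.4]
grip_width: 0.0868
```

```bash
python3 - <<'E'
from plan import *
rel([.4257,-.3108,.024],-14.2)
im,d=read_camera('scene'); cv2.imwrite('pics/s1.png',cv2.resize(im[120:300,120:360,::-1],None,fx=3,fy=3))
E
```

```text
tcp [ 0.4283 -0.3048  0.1017] axes [[0.001, -0.97, 0.242], [0.001, 0.242, 0.97], [-1.0, -0.001, 0.001]] q7 115.4 shift [ 0.0777  0.0011 -0.0066] turn 0.19
```

View pics/s1.png

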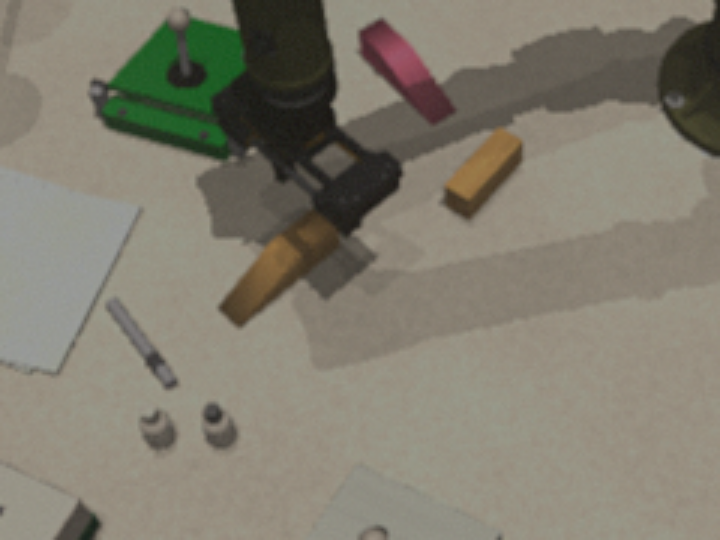

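The view shows the open fingers above the blunt end of the tall wedge, around crop pixel (330,205). Descending and gripping.

Call:
{"method": "step_arm", "body": {
  "deltas": [
    [1,0.04,0,0,0],
    [1,0.06,0,0,0],
    [1,0.078,0,0,0],
    [1,0.078,0,0,0],
    [1,0.078,0,0,0]
  ]
}}

```text
time_s: 4.0
tool_pos: [0.428, -0.3066, 0.0243]
tool_rot: [-96.1, 89.9, -20.2]
force: [-0.1, -0.5, 0.0]
grip_width: 0.0869
```

```bash
python3 - <<'E'
from plan import *
rel([.4257,-.3108,.024],-14.2)
E
```

```text
tcp [ 0.428  -0.3066  0.0243] axes [[0.001, -0.97, 0.243], [-0.0, 0.243, 0.97], [-1.0, -0.001, -0.0]] q7 119.8 shift [ 0.0003  0.0012 -0.0046] turn 0.11
```

Call:
{"method": "step_arm", "body": {
  "deltas": [
    [1,0,0.001,-0.0045,0],
    [1,0,0.001,-0.0045,0],
    [-1,0,0.001,-0.0045,0],
    [-1,0,0.001,-0.0045,0],
    [-1,0,0.001,-0.0045,0],
    [-1,0,0.001,-0.0045,0],
    [-1,0,0.001,-0.0045,0],
    [-1,0,0.001,-0.0045,0]
  ],
  "newtons": 25
}}

```text
time_s: 5.0
tool_pos: [0.425, -0.3107, 0.0235]
tool_rot: [164.3, 90.0, -119.8]
force: [-0.8, 0.2, -0.3]
grip_width: 0.0351
```

```bash
python3 - <<'E'
from plan import *
y=np.radians(3.8); e=np.array([.6195,-.0595]); g=e-.177*np.array([np.cos(y),np.sin(y)])
print(g,monitor.get_obs()['grip_width'],monitor.get_obs()['force']); rel([*g,.025],3.8)
E
```

```text
[ 0.44288914 -0.07123048] 0.035064657122192734 [-0.80051283  0.18819701 -0.2848186 ]
tcp [ 0.425  -0.3107  0.0235] axes [[-0.0, -0.97, 0.244], [-0.0, 0.244, 0.97], [-1.0, 0.0, -0.0]] q7 120.4 shift [-0.0015  0.0411  0.2366] turn -17.93
```

Call:
{"method": "step_arm", "body": {
  "deltas": [
    [-1,0,0.005,0.024,-2],
    [-1,0,0.009,0.048,-4],
    [-1,0,0.013,0.072,-6],
    [-1,0,0.017,0.098,-8],
    [-1,0,0.021,0.124,-10],
    [-1,0,0.025,0.15,-12],
    [-1,0,0.029,0.176,-14],
    [-1,0,0.034,0.202,-16],
    [-1,0,0.038,0.222,-18],
    [-1,0,0.041,0.2365,-18],
    [-1,0,0.041,0.2365,-18],
    [-1,0,0.041,0.2365,-18]
  ]
}}

```text
time_s: 6.5
tool_pos: [0.443, -0.0719, 0.0236]
tool_rot: [-176.0, 90.0, -82.2]
force: [-0.6, 0.2, 0.3]
grip_width: 0.0341
```

```bash
python3 - <<'E'
from plan import *
o=monitor.get_obs(); print(o['force'],o['grip_width']); rel([.4429,-.0712,.024],3.8)
for c in('top','scene'):
    im,d=read_camera(c); W=world(c,d)
    cv2.imwrite(f'pics/{c}2.png',cv2.resize(im[60:260,180:420,::-1] if c=='top' else im[200:400,140:380,::-1],None,fx=3,fy=3))
    for r in regions_of(c,'gap')+regions_of(c,'plate'):
        k=r['pixels']
        if im[k].mean(0)[0]>90 and k.sum()>1500: plate(c,im,d,r);break
    q=W[(d>0)&(W[...,0]>.48)&(W[...,0]<.595)&(abs(W[...,1]+.065)<.05)&(W[...,2]>.006)&(W[...,2]<.045)]
    if len(q)>20: print('wedge front',len(q),cv2.minAreaRect(q[:,:2].astype(np.float32)*1000))
E
```

```text
[-0.60139539  0.20585313  0.25889546] 0.03406942457885093
tcp [ 0.443  -0.0719  0.0236] axes [[0.0, -0.998, -0.067], [-0.0, -0.067, 0.998], [-1.0, -0.0, -0.0]] q7 103.7 shift [-0.0005  0.0001  0.0007] turn 0.02
top tilt 11.285901552764786 uphill 5.06861275642416 2078 2516
((694.2214965820312, -59.64476776123047), (160.15069580078125, 179.91969299316406), 5.467891693115234)
[[ 605.9   22.3]
 [ 623.1 -156.8]
 [ 782.5 -141.6]
 [ 765.4   37.5]] [0.01844006 0.01869026 0.05064978 0.05039957]
-0.13 182 [0.6205 0.7723] -0.118 176 [0.621  0.7687] -0.106 175 [0.6209 0.7648] -0.094 180 [0.6203 0.7659] -0.082 166 [0.62   0.7655] -0.07 144 [0.6198 0.7641] -0.058 140 [0.6199 0.7647] -0.046 159 [0.6197 0.7617] -0.034 179 [0.619  0.7614] -0.022 153 [0.6138 0.7617] -0.01 149 [0.613  0.7614] 0.002 181 [0.6128 0.7614] 0.014 49 [0.6795 0.7619] 0.026 14 [0.7547 0.7663] x 0.6 38 [-0.0732  0.0089] x 0.62 293 [-0.1329  0.012 ] x 0.64 271 [-0.1294  0.0118] x 0.66 268 [-0.1291  0.015 ] x 0.68 296 [-0.1287  0.0154] x 0.7 248 [-0.1282  0.0154] x 0.72 243 [-0.1281  0.0185] x 0.74 317 [-0.1277  0.0369] x 0.76 101
[... 406 characters left out ...]
25 ]
-0.13 159 [0.6289 0.7722] -0.118 215 [0.6282 0.7715] -0.106 225 [0.6272 0.771 ] -0.094 202 [0.6249 0.7697] -0.082 156 [0.6235 0.7699] -0.07 169 [0.6244 0.7691] -0.058 184 [0.6213 0.7679] -0.046 200 [0.6201 0.7672] -0.034 240 [0.6209 0.7668] -0.022 217 [0.6207 0.7659] -0.01 204 [0.6207 0.7639] 0.002 239 [0.619  0.7643] 0.014 108 [0.6243 0.7639] x 0.62 289 [-0.1307  0.0149] x 0.64 322 [-0.1302  0.0158] x 0.66 323 [-0.1286  0.0172] x 0.68 318 [-0.1276  0.0185] x 0.7 309 [-0.1272  0.0205] x 0.72 346 [-0.1256  0.0221] x 0.74 429 [-0.1237  0.0223] x 0.76 182 [-0.1223  0.0203] 
wedge front 424 ((527.1654052734375, -67.61194610595703), (95.48304748535156, 35.21010208129883), 2.8327999114990234)
```

View pics/scene2.png

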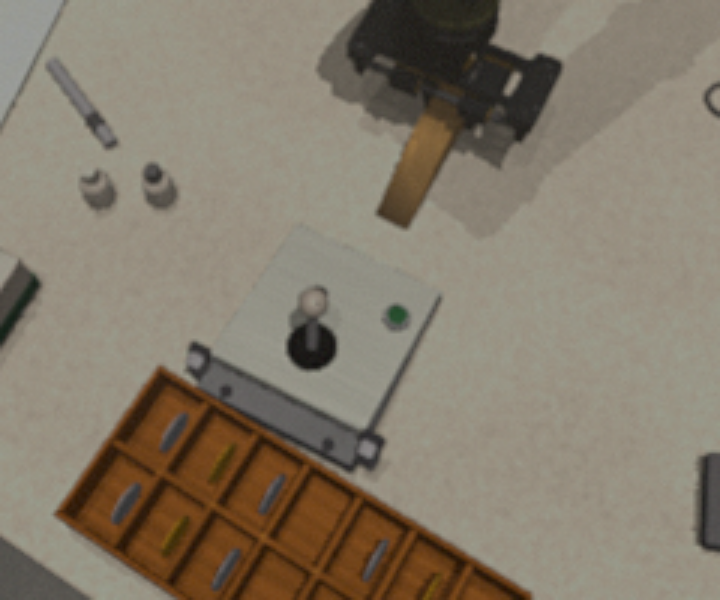

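The scene crop shows the wedge lined up with the middle of the front edge, its nose at crop (395,220) and the edge running from (305,225) to (440,297). Pushing in.

Call:
{"method": "step_arm", "body": {
  "deltas": [
    [-1,0,-0.015,0,0],
    [-1,0,-0.03,0,0],
    [-1,0,-0.045,0,0],
    [-1,0,-0.055,0,0],
    [-1,0,-0.065,0,0],
    [-1,0,-0.075,0,0],
    [-1,0,-0.085,0,0],
    [-1,0,-0.095,0,0],
    [-1,0,-0.105,0,0],
    [-1,0,-0.115,0,0],
    [-1,0,-0.125,0,0],
    [-1,0,-0.135,0,0]
  ]
}}

```text
time_s: 8.3
tool_pos: [0.572, -0.0628, 0.0215]
tool_rot: [83.9, 89.2, 177.7]
force: [-16.3, -0.9, 8.3]
grip_width: 0.0338
```

Call:
{"method": "step_arm", "body": {
  "deltas": [
    [-1,0,-0.01,0,0],
    [-1,0,-0.01,0,0],
    [-1,0,-0.01,0,0]
  ]
}}

```text
time_s: 8.68
tool_pos: [0.5879, -0.0613, 0.0234]
tool_rot: [-89.4, 90.0, 4.5]
force: [0.5, -0.6, -4.4]
grip_width: 0.0336
```

```bash
python3 - <<'E'
from plan import *
o=monitor.get_obs(); print(o['force'],o['grip_width']); rel([.5875,-.0615,.024],3.8)
for c in('scene',):
    im,d=read_camera(c); W=world(c,d)
    cv2.imwrite(f'pics/{c}3.png',cv2.resize(im[200:400,140:380,::-1],None,fx=3,fy=3))
    for r in regions_of(c,'gap')+regions_of(c,'plate'):
        k=r['pixels']
        if im[k].mean(0)[0]>90 and k.sum()>1000: plate(c,im,d,r);break
E
```

```text
[ 0.48834138 -0.63629548 -4.39795491] 0.03358397795256983
tcp [ 0.5879 -0.0613  0.0234] axes [[0.0, -0.998, -0.068], [0.0, -0.068, 0.998], [-1.0, -0.0, 0.0]] q7 106.1 shift [-0.0006  0.0004 -0.0001] turn 0.08
scene tilt 1.2322113645486132 uphill -175.60571539574127 2960 4045
((700.557861328125, -54.203460693359375), (165.9661407470703, 183.25245666503906), 3.4343204498291016)
[[ 612.2   32.3]
 [ 623.2 -150.6]
 [ 788.9 -140.7]
 [ 777.9   42.2]] [0.0533776  0.05344363 0.04987429 0.04980826]
-0.13 225 [0.6251 0.7881] -0.118 249 [0.6226 0.7726] -0.106 249 [0.6232 0.7712] -0.094 228 [0.6226 0.7709] -0.082 196 [0.6213 0.7699] -0.07 189 [0.6216 0.7693] -0.058 201 [0.6195 0.7683] -0.046 220 [0.6192 0.7674] -0.034 258 [0.6182 0.7661] -0.022 242 [0.6155 0.7658] -0.01 237 [0.6151 0.7651] 0.002 268 [0.6139 0.7643] 0.014 114 [0.6194 0.7742] 0.026 43 [0.7586 0.7786] x 0.6 31 [-0.0507  0.0142] x 0.62 355 [-0.1311  0.0148] x 0.64 360 [-0.1306  0.016 ] x 0.66 384 [-0.1282  0.0172] x 0.68 395 [-0.1292  0.0189] x 0.7 321 [-0.1293  0.0201] x 0.72 355 [-0.1276  0.0216] x 0.74 459 [-0.1268  0.0394] x 0.76 283 [-0.1414  0.0413] x 0.78 17 [-0.1383 -0.1264]
```

View pics/scene3.png

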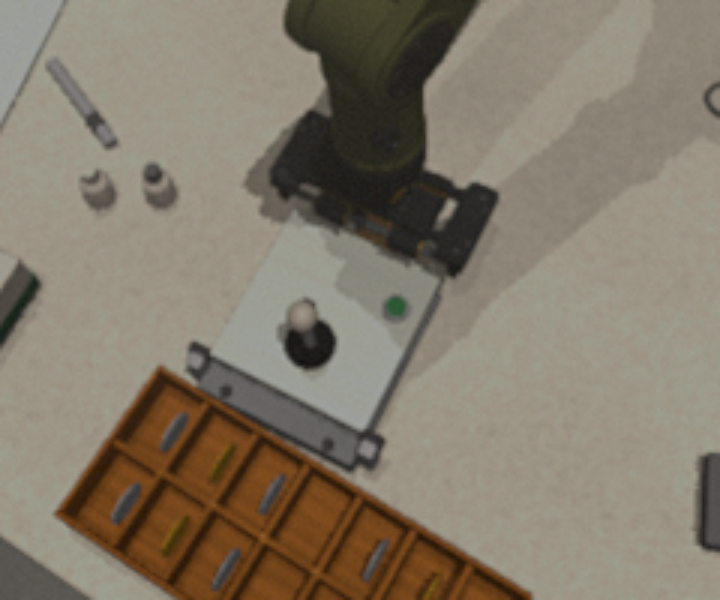

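The crop shows the plate raised, about 1° past level while the gripper still carries some load. Releasing slowly and going up.

Call:
{"method": "step_arm", "body": {
  "deltas": [
    [0.3,0,0,0,0],
    [0.3,0,0,0,0],
    [0.3,0,0,0,0],
    [0.3,0,0,0,0],
    [0.3,-0.03,0,0,0],
    [0.3,-0.06,0.0,0,0],
    [0.3,-0.11,0.02,0,0],
    [0.3,-0.16,0.06,0,0],
    [0.3,-0.2,0.1,0,0],
    [0.3,-0.2,0.12,0,0],
    [0.3,-0.2,0.12,0,0]
  ]
}}

```text
time_s: 10.2
tool_pos: [0.4674, -0.0697, 0.2243]
tool_rot: [-56.8, 89.9, 37.0]
force: [0.3, 0.0, -0.5]
grip_width: 0.0566
```

```bash
python3 - <<'E'
from plan import *
o=monitor.get_obs(); print(o['force'],o['grip_width'],o['tool_pos'])
for c in('scene','top'):
    im,d=read_camera(c); W=world(c,d)
    if c=='scene': cv2.imwrite(f'pics/{c}4.png',cv2.resize(im[200:400,140:380,::-1],None,fx=3,fy=3))
    for r in regions_of(c,'gap')+regions_of(c,'plate'):
        k=r['pixels']
        if im[k].mean(0)[0]>90 and k.sum()>1000: plate(c,im,d,r);break
    q=W[(d>0)&(W[...,0]>.54)&(W[...,0]<.608)&(abs(W[...,1]+.065)<.05)&(W[...,2]>.008)&(W[...,2]<.055)]
    if len(q)>20: print('wedge back',len(q),cv2.minAreaRect(q[:,:2].astype(np.float32)*1000),np.percentile(q[:,2],[50,90]))
E
```

```text
[ 0.30266568  0.04162394 -0.47714227] 0.056641935345153965 [ 0.4674106  -0.06971567  0.22434599]
scene tilt 0.09328581565189367 uphill 167.1420296964726 2863 3895
((701.6734619140625, -53.29467010498047), (163.51242065429688, 180.5738525390625), 3.3991801738739014)
[[ 614.7   32. ]
 [ 625.4 -148.3]
 [ 788.6 -138.6]
 [ 777.9   41.7]] [0.05035451 0.05027221 0.05001663 0.05009893]
-0.13 196 [0.6268 0.7869] -0.118 242 [0.6246 0.7717] -0.106 242 [0.6243 0.7707] -0.094 231 [0.6238 0.7711] -0.082 188 [0.6233 0.77  ] -0.07 169 [0.6228 0.7691] -0.058 200 [0.6215 0.7685] -0.046 211 [0.6218 0.7669] -0.034 265 [0.6197 0.7669] -0.022 239 [0.6178 0.7655] -0.01 227 [0.6168 0.7653] 0.002 262 [0.6163 0.764 ] 0.014 117 [0.6306 0.7742] 0.026 39 [0.7591 0.7785] x 0.6 18 [-0.0287  0.0114] x 0.62 340 [-0.132   0.0148] x 0.64 357 [-0.1322  0.0162] x 0.66 385 [-0.1301  0.0171] x 0.68 387 [-0.1296  0.0186] x 0.7 312 [-0.1273  0.0196] x 0.72 338 [-0.125   0.0217] x 0.74 446 [-0.124   0.0317] x 0.76 268 [-0.1393  0.041 ] x 0.78 12 [-0.1352 -0.127 ] 
wedge back 163 ((591.3994140625, -60.535484313964844), (32.52
[... 258 characters left out ...]
.4]
 [ 781.9 -140.5]
 [ 790.8   35.6]
 [ 628.7   43.7]] [0.04893392 0.0483043  0.04855093 0.04918054]
-0.13 186 [0.6203 0.7822] -0.118 146 [0.6361 0.7683] -0.106 141 [0.6507 0.7692] -0.094 134 [0.6511 0.7663] -0.082 128 [0.6469 0.7655] -0.07 100 [0.6475 0.7653] -0.058 79 [0.6467 0.765 ] -0.046 101 [0.65   0.7647] -0.034 138 [0.6493 0.764 ] -0.022 122 [0.6541 0.7611] -0.01 103 [0.6579 0.7613] 0.002 116 [0.6563 0.7599] 0.014 42 [0.7099 0.7704] 0.026 16 [0.7543 0.7706] x 0.62 32 [-0.1323 -0.1168] x 0.64 144 [-0.1291  0.0067] x 0.66 285 [-0.1319  0.0135] x 0.68 290 [-0.1317  0.0137] x 0.7 248 [-0.1282  0.0175] x 0.72 232 [-0.1279  0.0205] x 0.74 248 [-0.1277  0.0366] x 0.76 105 [-0.1397  0.0371]
```

View pics/scene4.png

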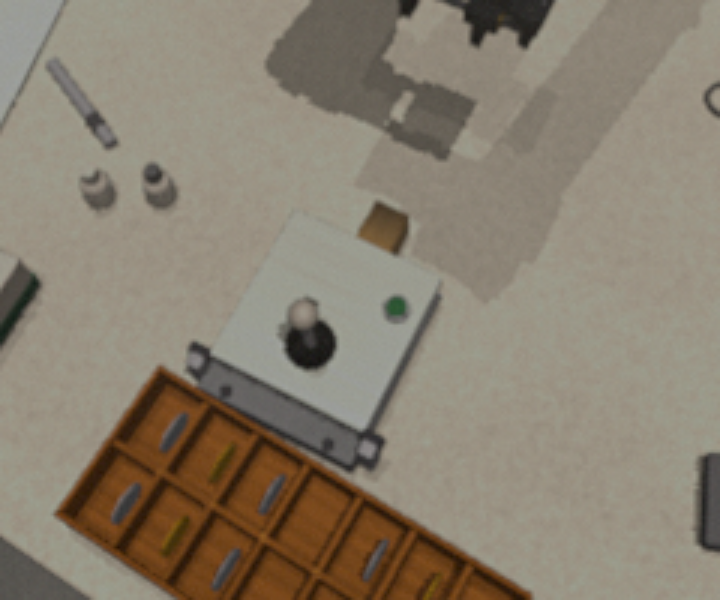

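The plate is level, the wedge is in the middle of the edge, and the gripper is clear. Handing in.

```bash
python3 -c "
from cell import env;print(env.sign_off())"
```

```text
the job is handed in; nothing more can be done
None
```

I gripped the taller wedge by its blunt end and slid it along the table to the grey platform. I then pushed it thin end first under the middle of the front edge, let go, and raised the arm clear.

Last checks before hand-in at about 10.3 s:
- **Level:** The platform's tilt measured 0.1° in the scene camera and 0.2° in the top camera, where the arm hid part of the front edge. Its top sits at about 50 mm, as expected when level.
- **Wedge position:** It is within about 2 mm of the middle of the edge. About 45 mm sticks out in front, so roughly 15 mm of its flat top is under the edge.
- **Gripper:** It is open and about 0.2 m above the table, touching nothing.
- **Forces:** The highest I read was about 18 N at the wrist, while pushing.
- **Low wedge and look-alikes:** I did not touch the low wedge, the green platform, the pink wedge or the plain block. I did not look at them again at the end.

One reading was off along the way. While the gripper still held the wedge, the platform measured about 1.2° past level. It settled to level once I let go.

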